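Close the loaded drying chamber: lid on, hold-down arm down

ROBOT

A 6-joint arm with a two-finger parallel gripper is mounted at the origin on a cart in front of the work surface, level with it; the furniture and walls round the work are solid. World frame = base frame: x ahead of the robot, y to its left, z up, the work surface at z = 0. Lengths are in mm, angles in rad, forces in N, time in s.
With the tool pointing down it reaches from about 275 to 875 mm from the base axis. Payload 12.5 kg.
Tool frame: the origin (TCP) lies between the finger pads; the fingertips stand 11 mm ahead of it and the grasp point (between the pads) lies 8 mm behind it (env.tips_ahead is the distance from the TCP to the fingertips, in mm); z points along the fingers, y is the line along which they close (so a half turn about z gives the same grasp; the last joint's range is limited). The gripper opens to 85 mm and grips with 20 to 120 N. Pads are 22 mm wide; open, the fingers measure 114 mm over their backs; the gripper's body (76 mm by 85 mm) begins 54 mm behind the grasp point. The pads swing forward as they close: fully open they stand 13 mm farther back than shut.
Start: joints at [-1.229, 0.351, 1.652, -0, 1.139, -0.085], TCP at [227.695, -500.639, 242.29] pointing down, gripper open.
Joint ranges: [-2.75, 2.75], [-0.79, 2.1], [0.01, 2.65], [-1.57, 4.71], [0.07, 3.14], [-2.87, 2.87]. Speed limits (rad/s): [2.22, 2.22, 2.79, 3.14, 3.14, 3.14].

INTERFACE

Orientations are given as a 3x3 rotation matrix whose columns are the frame's x, y, z axes.
In Python, from cell import env, read_state, cams gives the robot as it stands. The module is installed in compiled form; this text tells all that it offers. Calls block until the motion is done:
- env.move_to(position, orientation): joint-space move of the TCP to a pose.
- env.line_to(position, rotation=None, rate=150): straight line of the TCP; rotation=None keeps the orientation; rate is the mean speed in mm/s.
- env.set_joints(angles): joint-space move.
- env.gripper_to(opening): opening from 0.0 (shut) to 1.0 (fully open); the grip force is fixed at half the most; returns when the fingers have stopped.
- env.dwell(seconds).
- env.inverse_kinematics(position, orientation): joint angles nearest the present ones, or None.
- read_state(): the state.
- cams.camera(name): name is "side" or "top" or "wrist"; returns a dict with "image" (420x560x3 uint8, red, green, blue), "z_map" (420x560 float32, mm along the optical axis (not along the pixel's ray), 0 where there is no reading), "fx", "fy", "cx", "cy" (pixels), "pose" (4x4, takes a point from camera to world coordinates); the wrist camera has in their place "tool_from_camera" (4x4, takes a point from camera to tool coordinates, whose origin is the TCP and whose axes are the flange's). Camera axes: x right, y up, looking along -z (the intrinsics and any distortion apply to the point x, -y, -z); pixel columns grow to the right and rows downward; lengths in mm; the calibration is good to about 2 mm. A picture is of the moment at which its call begins: read the wrist's pose just before it.
A pose or a line that the arm cannot do raises env.Unreachable and nothing moves.
- env.close_job(): hands the job in; it is judged then, once.
The state is a dict: "t": time; "q": joint angles; "joint_vel": joint speeds; "joint_torque": joint torques, N m; "eef_pos": TCP position; "orientation": TCP orientation; "wrist_force": force on the tool from outside, world axes, zero at the start; "torque": the same for the moment, N m; "finger_gap": opening from 0.0 (shut) to 1.0 (fully open); "gripper_force": force on a finger pad.
Only numpy, scipy, OpenCV 4.12 (cv2) and the standard library are available. Lean on these libraries where they do the work, as an engineer would, in place of code of your own. Each camera call takes 0.05 s, during which the arm holds its last target. There are 200 camera calls.

TASK

The small sloping-front drying chamber has been loaded with a sieve: close it up. Take the loose square lid by its bar handle and lower it, without dropping it, flat onto the chamber's sloping seat between the ledges, with the bar level from left to right; then swing the chamber's hold-down arm all the way down across the lid. Leave the beaker, the sample jar and the timer where they stand.

Things in the scene. Friction and masses are not known exactly. Their poses are not given: they have to be found in the camera images.
- chamber: Grey sloping-front drying chamber, 150 x 150 mm on plan, 70 mm high in front and 135 mm behind, fixed to the worktop at various places, turned -0.1 to 0.45 rad. A round sieve stands in it and stays there. Origin: middle of its underside.
- seat: The chamber's sloping mouth. Origin: centre of the face the lid lies on, 100 mm above the worktop. x up the slope, away from the robot, rising 25 deg; y level, left; z square out. Opening 100 x 100 mm, flat frame 152 mm wide, ledges 6 mm high with inner faces at x = -69 and y = +-69 mm (none at the top). Lid's place: underside at z = 0, middle at x = y = 0, bar along y.
- lid_center (a point): Loose lid, 0.15 to 0.3 kg, flat on the worktop to the left: square aluminium plate 124 x 124 x 6 mm with a black bar handle over its middle, 46 mm high in all. Point: centre of the lid, 23 mm above the plate's underside. z out of the plate on the handle's side, y along the bar, x across it. Either way round fits.
- lid_bar (a point): Middle of the lid's bar handle, 39 mm above the plate's underside. Bar 90 mm long (y), 12 mm wide (x), from 32 to 46 mm above the underside, open below but for two legs 10 mm wide at y = +-38 mm. Axes as lid_center.
- clamp (a joint): Hold-down arm, hinged at the chamber's right side; rad: 0 = down, flat across the lid; 1.6 to 1.95 = standing open, clear of the lid's way. At angle q the arm points along cos(q) seat y + sin(q) seat z. Friction keeps it where it is left; 1 to 2.5 N at the tab moves it.
- clamp_hinge (a point): Point on the arm's hinge axis, at seat x = 45, y = -94, z = 14 mm; axes as the seat's. The hinge axis runs along x.
- clamp_tab (a point): Centre line of the steel arm (18 mm wide, 10 mm thick) at its black finger tab (26 x 30 x 14 mm), 126 mm from the hinge axis; arm ends 15 mm beyond. y along the arm, away from the hinge; z out of the face that is on top when down (to the right when open), 8 mm from this point at the tab. Down, it lies on the upper part of the lid, 26 mm clear of the bar.
- beaker: Clear glass beaker, 72 mm across and 93 mm high, to the right; origin in the middle of its underside. Leave it.
- jar: Sample jar with white screw lid, 52 mm across and 72 mm high, farther to the right; origin in the middle of its underside. Leave it.
- kitchen_timer: White timer 24 x 66 x 62 mm, behind between lid and chamber; origin in the middle of its underside. Leave it.
Mind the look-alikes: they are no part of the job. What is shaped like the part that bears lid_center but turquoise is not meant.

How it is judged:
By the outcome, as a careful person would: the job done as asked, in the order asked, and still so for the second after the job is handed in, with the robot touching nothing.
It also fails if it takes over 56 s, if anything falls off the work surface, if the arm or the gripper's body presses on something with over 40 N, if the wrist force passes 120 N, or if a joint passes its speed limit or range.

## Working session

There is one attempt and no reset: what is moved stays moved. The work goes in short steps, each a Python script; the robot and the scene stay as the last script left them, time stands still between calls to the robot, and variables do not carry over. Pictures are saved under pics/ and viewed, at most 13 in all, crops included, and the job is handed in when it is done.

```bash
mkdir -p pics
cat > h.py <<'E'
import numpy as np, cv2
from cell import env, read_state, cams
def cloud(c, pose=None):
    P=c["pose"] if pose is None else pose
    z=c["z_map"].astype(float); v,u=np.indices(z.shape)
    p=np.stack([(u-c["cx"])/c["fx"]*z, -(v-c["cy"])/c["fy"]*z, -z],-1)
    return p@P[:3,:3].T+P[:3,3]
def wristpose(c,s):
    T=np.eye(4);T[:3,:3]=s["orientation"];T[:3,3]=s["eef_pos"]
    return T@c["tool_from_camera"]
def save(n,im): cv2.imwrite("pics/"+n,im[...,::-1])
E
python3 - <<'E'
from h import *
s=read_state();print(s["t"],s["finger_gap"],np.round(s["orientation"],2).tolist())
for n in("top","side"):
    c=cams.camera(n);save(n+"1.png",c["image"]);print(n,[k for k in c],c["fx"],np.round(c["pose"],2).tolist(),(c["z_map"]>0).mean())
    np.savez(""+n+".npz",cl=cloud(c),im=c["image"],**{k:v for k,v in c.items() if k not in("image",)})
E
```

```text
0.0 0.9974421303857078 [[0.91, 0.41, -0.0], [0.41, -0.91, 0.0], [0.0, -0.0, -1.0]]
top ['image', 'z_map', 'fx', 'fy', 'cx', 'cy', 'pose'] 481.3737947332449 [[0.28, 0.81, -0.52, -256.64], [-0.96, 0.23, -0.16, -118.16], [-0.01, 0.54, 0.84, 1426.68], [0.0, 0.0, 0.0, 1.0]] 0.9959863945578231
side ['image', 'z_map', 'fx', 'fy', 'cx', 'cy', 'pose'] 455.410635121629 [[-1.0, 0.01, -0.04, 481.46], [-0.04, -0.63, 0.77, 1296.09], [-0.02, 0.77, 0.63, 1038.33], [0.0, 0.0, 0.0, 1.0]] 0.9956164965986395
```

View pics/top1.png

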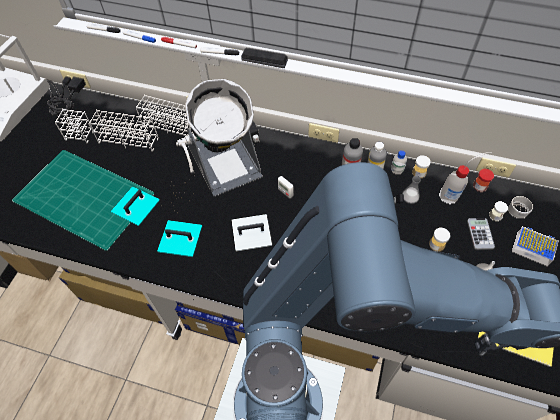

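View pics/side1.png

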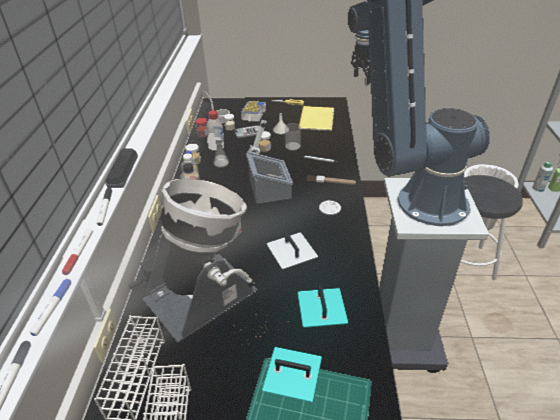

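Top shows the white/aluminium lid with black bar at (252,232), turquoise decoys at (180,238) and (135,204), and the timer at (285,187). The robot hides the chamber. Side shows the lid at (292,250), the chamber at (270,175) and its open arm near (258,140).

Run:
```python
from h import *
for n,(u0,u1,v0,v1) in(("top",(228,276,210,254)),("side",(262,322,228,272))):
    d=np.load(n+".npz");cl=d["cl"][v0:v1,u0:u1];im=d["im"][v0:v1,u0:u1].astype(int)
    lo=im.min(-1);z=cl[...,2]
    m=lo>150;p=cl[m];print(n,m.sum(),"plate z",np.percentile(p[:,2],[5,50,95]))
    r=cv2.minAreaRect(p[:,:2].astype(np.float32));print(r)
    b=(z>25)&(z<60);q=cl[b];print(b.sum(),q[:,2].max() if b.any() else 0,cv2.minAreaRect(q[:,:2].astype(np.float32)) if b.any() else 0)
d=np.load("side.npz");cl=d["cl"]
for uv in[(270,175),(255,165),(285,170),(262,195),(290,190),(250,155),(258,140),(264,125),(292,140),(265,142),(330,208)]:
    print(uv,np.round(cl[uv[1],uv[0]]),d["im"][uv[1],uv[0]])
im=d["im"][90:220,210:340];save("sidecrop.png",cv2.resize(im,None,fx=4.5,fy=4.5))
```

```text
top 991 plate z [ 1.53363798  7.34699774 13.00592887]
((153.8975372314453, 75.12495422363281), (907.3524780273438, 122.95230865478516), 26.31492805480957)
123 51.98677637735841 ((503.5838623046875, 248.10809326171875), (18.24016761779785, 88.0208969116211), 23.781414031982422)
side 967 plate z [ 2.92615296  7.05468835 11.38298141]
((457.0682373046875, 730.4695434570312), (155.81591796875, 1121.527587890625), 5.440612316131592)
113 53.599063086319916 ((502.61260986328125, 249.58279418945312), (13.634544372558594, 92.25312805175781), 26.96967315673828)
(270, 175) [ 590. -107.   46.] [153 150 141]
(255, 165) [638. -52. 128.] [104 109 113]
(285, 170) [ 533. -104.   71.] [136 139 144]
(262, 195) [613.   8.  40.] [91 92 96]
(290, 190) [513. -16.  44.] [90 95 98]
(250, 155) [ 661. -115.  130.] [147 155 163]
(258, 140) [ 633. -165.  164.] [156 160 155]
(264, 125) [ 610. -180.  218.] [60 58 54]
(292, 140) [ 511. -358.   48.] [101  99  95]
(265, 142) [ 625. -366.   33.] [191 164 115]
(330, 208) [370.  40.   7.] [231 232 234]
```

View pics/sidecrop.png

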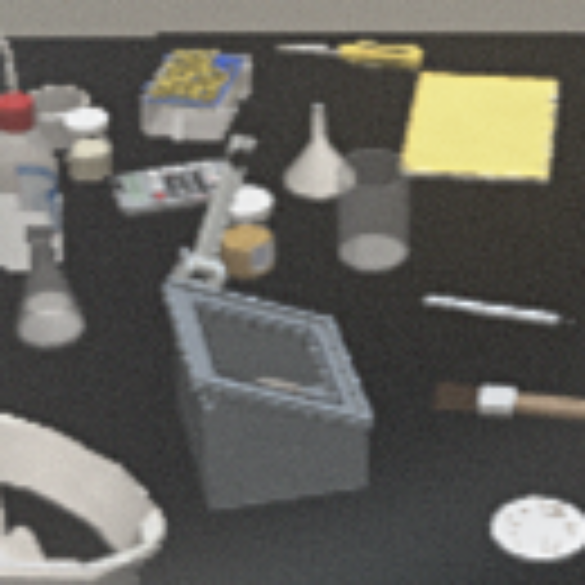

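The crop shows the chamber's grey frame with a steel arm standing open on its right, with its hinge near (190,270) and its tab near (240,145). Next I take a wrist view over chamber and lid.

Run:
```python
from h import *
a=np.radians(25)
def R(y,z): y=np.array(y);z=np.array(z);return np.column_stack([np.cross(y,z),y,z])
for sg in(1,-1):
    Rg=R([sg*np.cos(a),sg*np.sin(a),0],[0,0,-1.])
    print(env.inverse_kinematics([503,249,60],Rg))
    for psi in(0,.2,.4):
        sx=np.array([np.cos(a)*np.cos(psi),np.cos(a)*np.sin(psi),np.sin(a)]);sz=np.array([-np.sin(a)*np.cos(psi),-np.sin(a)*np.sin(psi),np.cos(a)])
        print(sg,psi,env.inverse_kinematics(np.array([575,-80,100])+45*sz,R(sg*sx,-sz)))
env.move_to([430,-10,400],R([1.,0,0],[0,0,-1.]) if 0 else np.array([[0,1,0],[1,0,0],[0,0,-1.]]))
s=read_state();c=cams.camera("wrist");P=wristpose(c,s)
print(s["t"],s["q"],np.round(P,2).tolist(),c["fx"])
save("w1.png",c["image"]);np.savez("w1.npz",cl=cloud(c,P),im=c["image"],P=P)
```

```text
[ 3.76718821e-01  6.18815622e-01  1.74953203e+00 -4.44089210e-16
  7.73244999e-01 -5.96134915e-02]
1 0 [-0.27865301  0.37146379  1.99735842  0.32782815  0.36936736 -0.56083101]
1 0.2 [-0.32938801  0.3826907   1.97887858  0.51389304  0.44911438 -0.95800077]
1 0.4 [-0.37230568  0.40239733  1.94610747  0.59751313  0.55175348 -1.24849479]
None
-1 0 [-0.27865301  0.37146379  1.99735842  0.32782815  0.36936736  2.58076165]
-1 0.2 [-0.32938801  0.3826907   1.97887858  0.51389304  0.44911438  2.18359188]
-1 0.4 [-0.37230568  0.40239733  1.94610747  0.59751313  0.55175348  1.89309786]
2.0917 [-1.32731443e-01 -4.24931274e-03  1.69401652e+00 -1.30449750e-04
  1.45231348e+00 -1.31562460e-01] [[1.0, 0.0, 0.0, 430.9], [-0.0, 0.96, 0.27, 57.51], [-0.0, -0.27, 0.96, 530.96], [0.0, 0.0, 0.0, 1.0]] 299.39810829654226
```

View pics/w1.png

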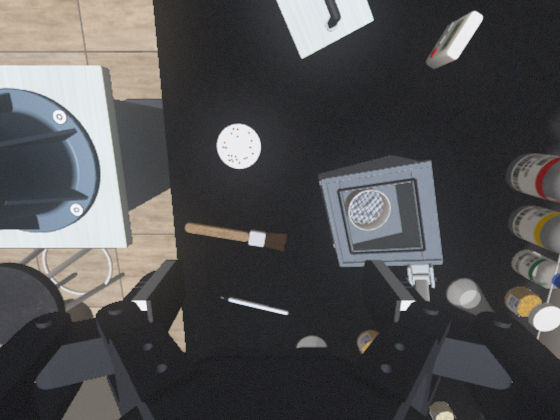

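Wrist view: chamber frame corners are near (320,178), (432,160), (441,265) and (340,266), with the sieve inside. The hinge is at (420,275), and the lid corner shows at top (325,20).

```bash
cat >> h.py <<'E'
S25,C25=np.sin(np.radians(25)),np.cos(np.radians(25))
def R(y,z): y=np.array(y,float);z=np.array(z,float);return np.column_stack([np.cross(y,z),y,z])
def seat(psi):
    x=np.array([C25*np.cos(psi),C25*np.sin(psi),S25]);y=np.array([-np.sin(psi),np.cos(psi),0]);return np.column_stack([x,y,np.cross(x,y)])
def hpts(cl,im,lo=50,hi=150,box=(470,690,-200,40)):
    p=cl.reshape(-1,3);m=(p[:,2]>lo)&(p[:,2]<hi)&(p[:,0]>box[0])&(p[:,0]<box[1])&(p[:,1]>box[2])&(p[:,1]<box[3])
    return p[m]
def fitseat(p):
    from scipy.optimize import least_squares
    best=None
    rng=np.random.default_rng(0)
    for psi in np.arange(-.15,.5,.05):      # hypothesis: known slope, unknown turn
        n=seat(psi)[:,2];d=p@n;h,e=np.histogram(d,np.arange(d.min(),d.max(),3));h2=h[:-1]+h[1:];k=h2.argmax()
        if best is None or h2[k]>best[0]: best=(h2[k],psi,e[k+1])
    n=seat(best[1])[:,2];d0=best[2]
    for it in range(6):
        q=p[abs(p@n-d0)<5];c=q.mean(0);n=np.linalg.svd(q-c,full_matrices=False)[2][2];n*=np.sign(n[2]);d0=c@n
    return n,d0,q
E
python3 - <<'E'
from h import *
for n in("w1","side"):
    d=np.load(n+".npz");p=hpts(d["cl"],d["im"]);nn,d0,q=fitseat(p)
    psi=np.arctan2(-nn[1],-nn[0]);print(n,len(p),len(q),"tilt",np.degrees(np.arccos(nn[2])),"psi",psi,"std",(q@nn-d0).std())
    r=cv2.minAreaRect(q[:,:2].astype(np.float32));print(r)
    S=seat(psi);l=q@S
    for ps in np.arange(-.1,.46,.02):
        pass
    print("x",np.percentile(l[:,0],[0,1,3,97,99,100]),"y",np.percentile(l[:,1],[0,1,3,97,99,100]))
    for a in(0,1,2,3):
        pass
    cen=S@np.array([(np.percentile(l[:,0],.5)+np.percentile(l[:,0],99.5))/2,(np.percentile(l[:,1],.5)+np.percentile(l[:,1],99.5))/2,d0]);print("cen",cen)
d=np.load("w1.npz");im=d["im"][140:290,300:460];save("w1c.png",cv2.resize(im,None,fx=4,fy=4,interpolation=cv2.INTER_CUBIC))
E
```

```text
w1 7750 5464 tilt 24.438511825636056 psi 0.26474880826712616 std 1.8661709397812962
((593.5751953125, -82.0313491821289), (140.7733154296875, 173.66368103027344), 14.440642356872559)
x [466.57219664 468.52844197 471.60014498 616.56601635 617.92725107
 619.0509029 ] y [-322.03647533 -295.01888462 -293.49557    -149.01798277 -148.29250888
 -147.52198527]
cen [589.10103143 -71.08276966 105.44620627]
side 1288 546 tilt 24.667290650090642 psi 0.22772443845887624 std 2.3658029815567545
((590.8001098632812, -81.84796905517578), (143.4470977783203, 181.6476593017578), 13.414780616760254)
x [469.85933519 472.8730499  476.27308974 623.56259328 624.39291524
 625.51427738] y [-303.72900728 -295.03770051 -281.34030048 -125.70282728 -123.95657422
 -122.39597768]
cen [589.93652904 -81.58036751 105.00125449]
```

View pics/w1c.png

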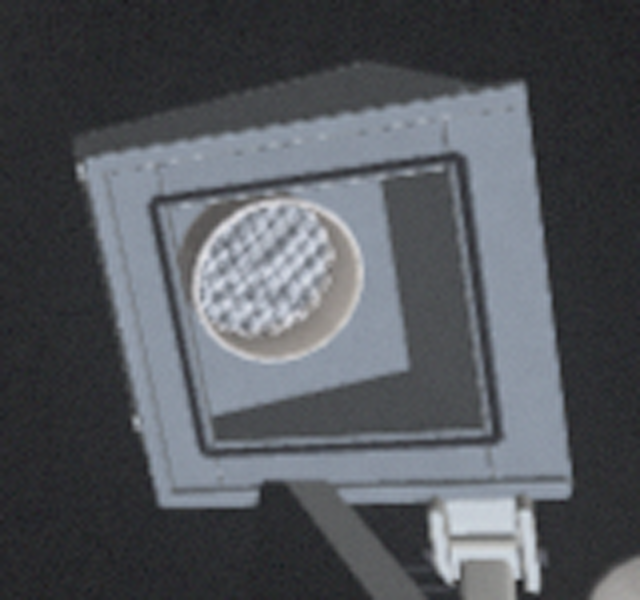

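The crop shows the dark seal ring around the opening, with outer corners at crop (155,203), (462,155), (500,438) and (205,452). I cast these onto the seat plane.

```bash
cat >> h.py <<'E'
def rays(c_fx,c_fy,cx,cy,P,uv):
    uv=np.array(uv,float);d=np.column_stack([(uv[:,0]-cx)/c_fx,-(uv[:,1]-cy)/c_fy,-np.ones(len(uv))])@P[:3,:3].T
    return P[:3,3],d
E
python3 - <<'E'
from h import *
c=cams.camera("wrist");d=np.load("w1.npz");P=d["P"]
nn,d0,q=fitseat(hpts(d["cl"],d["im"]))
ring=np.array([(155,203),(462,155),(500,438),(205,452)])/4+[300,140]
fr=np.array([(85,160),(525,85),(572,490),(160,500)])/4+[300,140]
psi=.26
for it in range(3):
    n=seat(psi)[:,2]; dd=np.median(q@n)
    for nm,uv in(("ring",ring),("frame",fr)):
        o,r=rays(c["fx"],c["fy"],c["cx"],c["cy"],P,uv)
        X=o+r*((dd-o@n)/(r@n))[:,None]
        l=X@seat(psi)
        e=(l[0]+l[1]-l[2]-l[3])/2 ; e2=(l[1]+l[2]-l[0]-l[3])/2
        rot=[np.arctan2(-e[0],e[1]),np.arctan2(e2[1],e2[0])]
        print(nm,round(psi,3),"cen",np.round(X.mean(0),1),"sides",np.round(np.linalg.norm(np.roll(l,-1,0)-l,axis=1),1),np.round(rot,3))
        if nm=="ring": dp=np.mean(rot)
    psi+=dp
E
```

```text
ring 0.26 cen [592.3 -71.9 100.3] sides [107.6 107.7 108.1 106.8] [-0.007  0.003]
frame 0.26 cen [591.5 -72.7  99.9] sides [152.4 150.3 152.1 149.4] [-0.005 -0.004]
ring 0.258 cen [592.3 -71.9 100.3] sides [107.6 107.7 108.1 106.8] [-0.005  0.005]
frame 0.258 cen [591.5 -72.6  99.9] sides [152.5 150.2 152.1 149.3] [-0.003 -0.002]
ring 0.258 cen [592.3 -71.9 100.3] sides [107.6 107.7 108.1 106.8] [-0.005  0.005]
frame 0.258 cen [591.5 -72.6  99.9] sides [152.5 150.2 152.1 149.3] [-0.003 -0.002]
```

Run:
```python
from h import *
a=np.radians(25.5)
env.move_to([503,249,180],R([np.cos(a),np.sin(a),0],[0,0,-1.]))
s=read_state();c=cams.camera("wrist");P=wristpose(c,s);cl=cloud(c,P);im=c["image"]
print(s["t"],np.round(s["eef_pos"],1))
save("w2.png",im);np.savez("w2.npz",cl=cl,im=im,P=P)
near=(np.hypot(cl[...,0]-503,cl[...,1]-249)<60)
m=near&(cl[...,2]>38)&(cl[...,2]<52)&(im.max(-1)<110)
q=cl[m];print(m.sum(),np.median(q[:,2]),cv2.minAreaRect(q[:,:2].astype(np.float32)))
mu=q[:,:2].mean(0);w=np.linalg.svd(q[:,:2]-mu,full_matrices=False)[2][0];print(mu,np.degrees(np.arctan2(-w[0],w[1])))
# plate by brightness, rays to z=6
k=((im.min(-1)>110)&(np.hypot(cl[...,0]-503,cl[...,1]-249)<110)).astype(np.uint8)
cs=max(cv2.findContours(k,0,2)[0],key=cv2.contourArea)[:,0]
o,r=rays(c["fx"],c["fy"],c["cx"],c["cy"],P,cs);X=o+r*((6-o[2])/r[:,2])[:,None]
print("plate",cv2.minAreaRect(X[:,:2].astype(np.float32)))
```

```text
3.5 [503.6 248.4 181. ]
1042 45.27809323051784 ((503.4822692871094, 250.35479736328125), (10.885086059570312, 87.06529998779297), 26.605554580688477)
[502.7450549  251.95648938] -154.02649993770942
plate ((503.5583190917969, 250.10064697265625), (123.64127349853516, 123.96974182128906), 26.339914321899414)
```

View pics/w2.png

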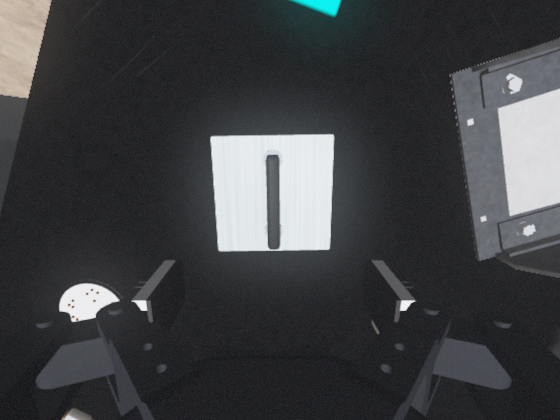

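The white plate (210–333, 135–250) with the black bar along column 274 measures 124 mm, as it should. Now I grasp and lift.

Run:
```python
from h import *
a=np.radians(26.35);Rg=R([np.cos(a),np.sin(a),0],[0,0,-1.])
env.line_to([503.5,250.1,100],Rg,rate=150)
env.line_to([503.5,250.1,32],rate=80)
s=read_state();print(s["t"],np.round(s["eef_pos"],1),np.round(s["wrist_force"],1))
env.gripper_to(0.0)
s=read_state();print(s["t"],np.round(s["eef_pos"],1),s["finger_gap"],s["gripper_force"],np.round(s["wrist_force"],1))
env.line_to([503.5,250.1,60],rate=50)
env.line_to([503.5,250.1,230],rate=180)
s=read_state();print(s["t"],np.round(s["eef_pos"],1),s["finger_gap"],s["gripper_force"],np.round(s["wrist_force"],1),np.round(s["torque"],2))
c=cams.camera("wrist");save("w3.png",c["image"])
# planned pre-place and place
Sm=seat(.258);o=np.array([592,-72,100.])
for h in(150,31):
  p=o+Sm[:,2]*h; print(p,env.inverse_kinematics(p,R(Sm[:,0],-Sm[:,2])))
```

```text
5.2333 [503.8 250.2  32.4] [0.4 0.4 0.4]
5.9 [503.7 250.2  32.2] 0.12425656557202 59.01031315326691 [-0.2  0.1  2.9]
7.7 [503.  249.9 228.9] 0.1292961838811544 58.4392386674881 [-0.2  0.5 -2.5] [-0.02  0.03  0.03]
[530.70542056 -88.17448367 235.94616806] [-0.36963521  0.19313039  1.94872294  0.40581297  0.67983416 -0.9041223 ]
[579.33245358 -75.34272662 128.0955414 ] [-0.30843948  0.43950836  1.92790855  0.53964581  0.45712479 -1.01602305]
```

View pics/w3.png

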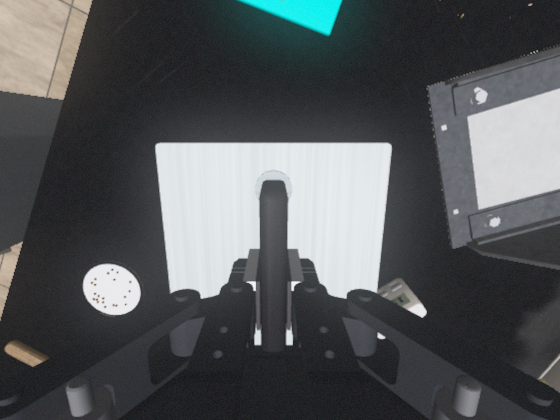

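The lid is held square in the pads, with the bar at columns 260–288. Now carry, lower along the seat normal, and stop on contact.

Run:
```python
from h import *
Sm=seat(.258);o=np.array([592,-72,100.]);n=Sm[:,2];Rp=R(Sm[:,0],-n)
def st(t=""):
    s=read_state();l=(s["eef_pos"]-o)@Sm;print(t,round(s["t"],2),"seat",np.round(l,1),"f",np.round(s["wrist_force"]@Sm,1),"gap",round(s["finger_gap"],3),np.round(s["torque"],2));return s,l
env.line_to(o+n*130,Rp,rate=200);env.line_to(o+n*55,rate=120);env.dwell(.3)
s,l=st("pre");f0=s["wrist_force"]@n
h=46
while h>=28:
    env.line_to(o+n*h,rate=30);s,l=st(h)
    if s["wrist_force"]@n-f0>5: break
    h-=2 if h>36 else 1
c=cams.camera("side");save("s4.png",cv2.resize(c["image"][90:220,210:340],None,fx=4.5,fy=4.5))
```

```text
pre 10.67 seat [ 0.2 -0.1 55.4] f [-0.9 -0.7 -1.9] gap 0.129 [-0.06  0.33 -0.02]
46 11.12 seat [-0.2  0.1 45.7] f [-0.4  0.8 -1.7] gap 0.129 [-0.09  0.34 -0.04]
44 11.37 seat [-0.   0.  43.9] f [-0.8  0.3 -1.5] gap 0.126 [-0.16  0.34  0.  ]
42 11.62 seat [-0.1  0.  41.9] f [-0.1  0.1 -2.4] gap 0.133 [-0.04  0.37  0.03]
40 11.87 seat [-0.1  0.  39.9] f [-0.9  0.8 -2.2] gap 0.127 [-0.08  0.36 -0.04]
38 12.12 seat [-0.   0.  37.9] f [-0.8  0.1 -1.9] gap 0.127 [-0.08  0.3   0.04]
36 12.37 seat [-0.1  0.  35.9] f [-1.3 -0.1 -1. ] gap 0.126 [-0.07  0.34  0.02]
35 12.62 seat [ 0.  0. 35.] f [-0.5  0.3 -1.2] gap 0.128 [-0.09  0.34  0.03]
34 12.87 seat [-0. -0. 34.] f [-1.7 -0.6 -1.5] gap 0.122 [-0.07  0.28  0.04]
33 13.12 seat [ 0.1 -0.  33. ] f [-1.2  0.6 -0.2] gap 0.126 [-0.09  0.23 -0.  ]
32 13.37 seat [ 0.1 -0.  32.9] f [-5.9  2.7 18.1] gap 0.125 [-0.04  1.12  0.12]
```

View pics/s4.png

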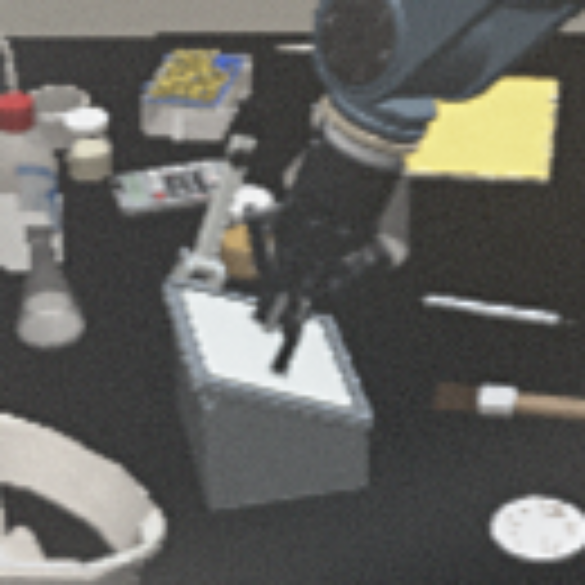

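The lid lies in the frame, contact at h = 32.9 as expected. Release, back off and look.

```bash
cat >> h.py <<'E'
Sm=seat(.258);SO=np.array([592,-72,100.])
E
python3 - <<'E'
from h import *
n=Sm[:,2]
env.gripper_to(0.45)
s=read_state();print(s["t"],np.round((s["eef_pos"]-SO)@Sm,1),s["finger_gap"],np.round(s["wrist_force"],1))
env.line_to(SO+n*90,rate=80)
env.line_to(SO+n*190+Sm[:,1]*40,rate=200)
env.gripper_to(0.0)
s=read_state();print(s["t"],s["finger_gap"])
c=cams.camera("wrist");P=wristpose(c,s);cl=cloud(c,P);save("w5.png",c["image"])
np.savez("w5.npz",cl=cl,im=c["image"],P=P)
for nm,X in(("w",cl),("side",cloud(cams.camera("side")))):
    l=(X-SO)@Sm
    m=(l[...,2]>45)&(l[...,2]<160)&(l[...,0]>30)&(l[...,0]<62)&(l[...,1]<-85)&(l[...,1]>-170)
    q=l[m];print(nm,m.sum())
    if m.sum()>10:
        for z in range(45,160,15):
            k=(q[:,2]>z)&(q[:,2]<=z+15)
            if k.sum():print(z,k.sum(),np.round(np.median(q[k],0),1),np.round(np.percentile(q[k,1],[5,95])))
Cl=(cl-SO)@Sm;im=c["image"]
k=((im.min(-1)>110)&(abs(Cl[...,0])<75)&(abs(Cl[...,1])<75)&(abs(Cl[...,2]-5)<8)).astype(np.uint8)
cs=np.vstack(cv2.findContours(k,0,2)[0])[:,0]
o,r=rays(c["fx"],c["fy"],c["cx"],c["cy"],P,cs);o=(o-SO)@Sm;r=r@Sm;X=o+r*((6-o[2])/r[:,2])[:,None]
print("lid in seat",cv2.minAreaRect(X[:,:2].astype(np.float32)),"z",np.median(Cl[k>0][:,2]))
E
```

```text
13.8 [ 0.1  0.  31.9] 0.45005385691842575 [-0.  -0.3  0.9]
15.8167 -0.0027406259359970334
w 0
side 174
45 21 [ 44.8 -96.7  53.9] [-107.  -92.]
60 20 [  45.1 -102.5   66.7] [-107.  -98.]
75 21 [  42.5 -107.7   80.6] [-113. -104.]
90 22 [  43.8 -111.    96.6] [-116. -106.]
105 24 [  42.9 -113.   112.5] [-124. -105.]
120 24 [  43.3 -120.2  128.6] [-128. -114.]
135 32 [  42.9 -123.   143.6] [-130. -115.]
150 10 [  47.  -124.   153.7] [-126. -118.]
lid in seat ((-0.830322265625, -0.04256439208984375), (148.74435424804688, 149.30416870117188), 0.032988838851451874) z 5.9519759512915975
```

View pics/w5.png

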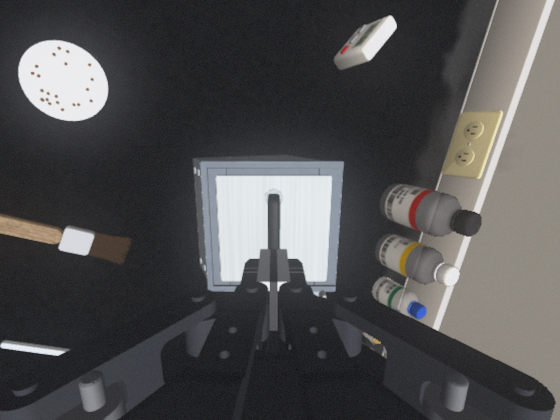

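The lid lies square between the ledges (columns 217–330), bar along the level direction. The clamp arm stands at about 1.79 rad. Now plan the push: fingertips on the tab, tool tilted 30°.

```bash
cat >> h.py <<'E'
TILT=np.radians(30)
tz=np.array([0,np.sin(TILT),-np.cos(TILT)]);tx=np.array([0,np.cos(TILT),np.sin(TILT)])
RS=R([1,0,0],tz)
def tcp(q,off=0.):
    a=np.array([0,np.cos(q),np.sin(q)]);n=np.array([0,-np.sin(q),np.cos(q)])
    val=-(tx@n);s=np.clip(3*val,-1,1)*11
    T=np.array([45,-94,14])+122*a+(8+off)*n-s*tx
    return T-11*tz
def W(l): return SO+Sm@np.asarray(l)
RW=Sm@RS
E
python3 - <<'E'
from h import *
print(read_state()["q"])
for q,o in((1.79,50),(1.79,5),(1.4,0),(1.,0),(.6,0),(.2,0),(0,0)):
    l=tcp(q,o);j=env.inverse_kinematics(W(l),RW);print(q,np.round(l),np.round(W(l)),None if j is None else np.round(j,2))
for l in([45,-60,235],[45,-200,235]):
    j=env.inverse_kinematics(W(l),RW);print(l,np.round(W(l)),None if j is None else np.round(j,2))
E
```

```text
[-0.31413306  0.08013277  1.98140969  0.34732918  0.73711272 -0.79021886]
1.79 [  45. -192.  124.] [ 630. -261.  232.] [-0.68  0.69  1.27  0.64  1.45 -1.23]
1.79 [  45. -148.  134.] [ 614. -219.  241.] [-0.65  0.62  1.38  0.65  1.4  -1.22]
1.4 [ 45. -96. 140.] [ 599. -170.  246.] [-0.6   0.54  1.49  0.67  1.35 -1.21]
1.0 [ 45. -50. 125.] [ 593. -123.  232.] [-0.54  0.51  1.58  0.69  1.27 -1.21]
0.6 [45. -6. 98.] [593. -77. 208.] [-0.48  0.51  1.65  0.73  1.18 -1.21]
0.2 [45. 28. 61.] [600. -42. 174.] [-0.41  0.54  1.69  0.77  1.09 -1.23]
0 [45. 32. 37.] [608. -35. 153.] [-0.4   0.59  1.69  0.79  1.05 -1.25]
[45, -60, 235] [ 551. -145.  332.] [-0.61  0.36  1.55  0.65  1.45 -1.15]
[45, -200, 235] [ 586. -280.  332.] [-0.75  0.57  1.23  0.62  1.61 -1.18]
```

Run:
```python
from h import *
env.line_to(W([45,-60,235]),RW,rate=180)
env.line_to(W([45,-200,225]),rate=220)
env.line_to(W(tcp(1.79,40)),rate=180)
env.dwell(.2);s=read_state();f0=s["wrist_force"].copy();print("start",s["t"],np.round(f0,1))
env.line_to(W(tcp(1.79,8)),rate=80)
q=1.75
while q>-0.045:
    env.line_to(W(tcp(q)),rate=70);s=read_state();f=(s["wrist_force"]-f0)@Sm
    print(round(q,2),round(s["t"],2),np.round(f,1),np.round((s["eef_pos"]-W(tcp(q)))@Sm,1))
    if np.linalg.norm(f)>15: print("stop");break
    q-=.15 if q>.3 else (.06 if q>.1 else .02)
c=cams.camera("side");save("s6.png",cv2.resize(c["image"][90:220,210:340],None,fx=4.5,fy=4.5))
```

```text
start 18.425 [-0.7 -0.5 -0.1]
1.75 19.31 [1.2 0.5 0.4] [0.1 0.3 0.2]
1.6 19.72 [ 1.8  0.9 -0.5] [0.1 0.5 0.2]
1.45 20.12 [ 1.5  0.1 -0.4] [0.1 0.5 0.1]
1.3 20.53 [ 0.5  0.1 -0.5] [ 0.   0.5 -0. ]
1.15 20.94 [0.9 0.  1.2] [-0.   0.5 -0.1]
1.0 21.35 [ 1.1 -0.1  0.2] [-0.1  0.5 -0.1]
0.85 21.77 [ 1.  -0.3 -0.9] [-0.1  0.5 -0.2]
0.7 22.21 [ 0.8 -0.   0.2] [-0.   0.5 -0.1]
0.55 22.64 [ 0.6 -0.5 -1. ] [-0.1  0.5 -0.2]
0.4 23.07 [ 1.2  0.  -0.1] [-0.1  0.5 -0.3]
0.25 23.48 [ 1.5 -0.1  0.7] [-0.2  0.5 -0.3]
0.19 23.73 [ 0.6  0.3 -0.1] [-0.2  0.3 -0.3]
0.13 23.98 [ 0.7  0.1 -0.9] [-0.2  0.2 -0.4]
0.07 24.23 [1.1 0.6 0.1] [-0.2  0.2 -0.4]
0.05 24.48 [ 1.2  0.6 -0.8] [-0.   0.  -0.1]
0.03 24.73 [ 0.8 -0.   0.6] [-0.1  0.  -0.1]
0.01 24.98 [ 0.7  0.1 -0. ] [-0.   0.  -0.1]
-0.01 25.23 [ 0.3 -0.1  5.7] [ 0.2 -0.1  0.2]
-0.03 25.48 [-4.9 -2.2 26.8] [ 0.4 -0.1  1.8]
stop
```

View pics/s6.png

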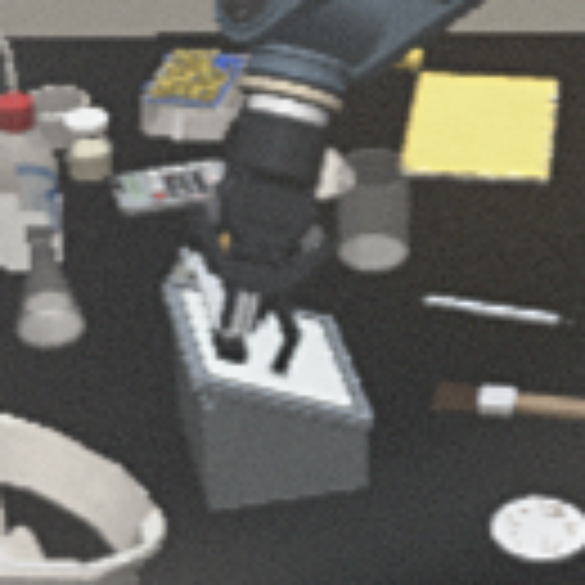

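The arm is down across the lid; firm stop reached at q ≈ -0.01 to -0.03. Retreat and verify.

Run:
```python
from h import *
p=read_state()["eef_pos"]
env.line_to(p+Sm[:,2]*30,rate=60);env.line_to(W([20,10,230]),Sm@R([1,0,0],[0,0,-1]),rate=200);env.dwell(.3)
s=read_state();c=cams.camera("wrist");P=wristpose(c,s);print(s["t"],np.round(s["wrist_force"],1))
l=(cloud(c,P)-SO)@Sm;l2=(cloud(cams.camera("side"))-SO)@Sm
for nm,X in(("w",l),("side",l2)):
    for y in(-60,-40,-20,0,20,35,47):
        m=(abs(X[...,0]-45)<6)&(abs(X[...,1]-y)<8)&(abs(X[...,2])<80);print(nm,y,m.sum(),np.round(np.median(X[m][:,2]),1) if m.any() else "")
save("w7.png",c["image"])
```

```text
27.5083 [-0.1  0.6  0.1]
w -60 118 19.3
w -40 124 19.3
w -20 134 19.4
w 0 129 19.2
w 20 141 21.5
w 35 154 22.4
w 47 159 15.8
side -60 11 10.2
side -40 14 12.9
side -20 15 18.0
side 0 13 14.0
side 20 9 -41.8
side 35 14 22.8
side 47 27 14.5
```

View pics/w7.png

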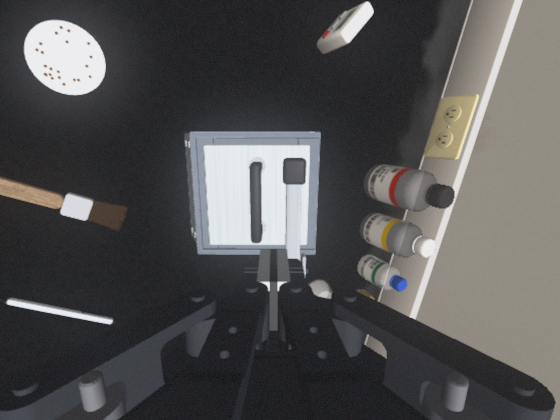

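The arm lies flat (top at 19.3 mm all along, expected 19), tab at (293,170), bar level at column 256. All else is undisturbed.

```bash
python3 -c "
from h import *
print(env.close_job())"
```

```text
the job is handed in; nothing more can be done
None
```

The lid is seated square on the chamber's sloping seat, the hold-down arm is flat across it, and the job was handed in at about 27.5 s of the 56 s allowed; the system returned no verdict.

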